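Make up two microscope kits

TASK

Make up the kits for today's two microscope sessions. First finish the live-cell kit in the two-bay tray, before anything goes into the other tray: the short objective in the small bay and the small culture dish in the large bay. Then fill the three-bay tray: the oil bottle in its smallest bay, the long objective in the middle bay and the filter cube in the largest bay; stand everything upright and flat on the bay floors, and leave the large dish where it is.

Things in the scene. Friction and masses are not known exactly. Their poses are not given: they have to be found in the camera images.
- tray_two: White two-bay plastic tray, fixed on the bench left or right of the stock at any yaw: 152 (x) x 72 (y) x 9 mm high; floor and walls 4 mm thick. Origin: centre of its underside, z up. Bays in a row along its x, each 64 mm wide in y: the small bay, 56 mm long, centred at x = -44 mm; the large bay, 84 mm long, centred at x = +30 mm.
- tray_three: White three-bay plastic tray, fixed on the bench on the other side, at any yaw: 208 (x) x 72 (y) x 9 mm high; floor and walls 4 mm thick. Origin: centre of its underside, z up. Bays in a row along its x, each 64 mm wide in y: smallest, 52 mm long, centred at x = -74 mm; middle, 62 mm long, at x = -13 mm; largest, 78 mm long, at x = +61 mm.
- objective_short: Short microscope objective standing upright, black with thin steel rings, glass on top: 26 mm diameter, 38 mm tall, straight-sided from 2 to 29 mm height, then narrowing to 16 mm. About 90 g. Origin at the centre of its underside, z up; round, so yaw is meaningless.
- objective_long: Long microscope objective standing upright, black with thin steel rings, cone-shaped nose on top: 32 mm diameter, 60 mm tall, straight-sided from 3 to 42 mm height, then narrowing to 12 mm. About 160 g. Origin at the centre of its underside, z up; round.
- dish_small: Small closed white culture dish, lid fixed on: 36 mm diameter (33 mm below the lid's skirt, under 5.6 mm height), 14 mm tall. About 22 g. Origin at the centre of its underside, z up; round.
- dish_large: Large closed white culture dish, like the small one but 60 mm diameter, 16 mm tall: not part of a kit, stays where it stands among the stock. Origin at the centre of its underside, z up.
- filter_cube: Black filter cube, a rectangular block 40 (x) x 34 (y) x 42 mm tall with a round green window in its top. About 85 g. Origin at the centre of its underside, z up; stands at any yaw, and fits its bay at any yaw.
- oil_bottle: Small closed amber glass bottle standing upright, paper label, black cap: 27 mm diameter, straight-sided up to 40 mm height, cap 18 mm wide, 58 mm tall in all, about 40 g. Origin: centre of its underside, z up; round. The six stock things stand on the bench (z = 0) in two loose rows of three, 90 mm or more apart, with a loose cap and ring under 10 mm high between.
Things that resemble listed ones, but are neither listed nor needed, are in the scene too. Leave any purple or red look-alike of the objective_short alone.

How it is judged:
By the outcome, as a careful person would: the job done as asked, in the order asked, and still so for the second after the job is handed in, with the robot touching nothing.
It also fails if it takes over 112 s, if anything falls off the work surface, if the arm or the gripper's body presses on something with over 40 N, if the wrist force passes 120 N, or if a joint passes its speed limit or range.

ROBOT

A 7-joint arm with a two-finger parallel gripper is mounted at the origin on the work surface. World frame = base frame: x ahead of the robot, y to its left, z up, the work surface at z = 0. Lengths are in m, angles in rad, forces in N, time in s.
With the tool pointing down it reaches from about 0.425 to 0.925 m from the base axis. Payload 6.8 kg.
Tool frame: the origin (TCP) lies between the finger pads; the fingertips stand 22 mm ahead of it and the grasp point (between the pads) lies 3 mm ahead of it; z points along the fingers, y is the line along which they close (so a half turn about z gives the same grasp; the last joint's range is limited). The gripper opens to 85 mm and grips with 20 to 120 N. Pads are 22 mm wide; open, the fingers measure 114 mm over their backs; the gripper's body (76 mm by 85 mm) begins 54 mm behind the grasp point. The pads swing forward as they close: fully open they stand 13 mm farther back than shut.
Start: joints at [1.005, 0.477, 0.022, 1.555, -0.011, 1.109, -0.083], TCP at [0.298, -0.606, 0.253] pointing down, gripper open.
Joint ranges: [-2.96, 2.96], [-0.34, 2.1], [-1.41, 1.46], [0.24, 2.44], [-1.37, 4.51], [0.17, 1.92], [-2.96, 2.96]. Speed limits (rad/s): [2.39, 2.39, 3.14, 3.14, 3.14, 3.14, 3.14].

INTERFACE

Orientations are given as a unit quaternion [w, x, y, z].
In Python, from station import bot gives the robot as it stands.
- The arm moves only by the tool servo_tool, never from a script. Its argument "motion" is a list that holds one entry, the list of rows, each a list of 5 numbers: the opening, from 0 (shut) to 1 (fully open), then the shift along the world's x, y, z each as a share of 0.04 m, from -1 to 1, then the turn about the world's z as a share of 0.12 rad, from -1 to 1. A call has 1 to 20 rows; each row shifts and turns the commanded pose from where the row before left it; what a row does not reach is not made up. A row lasts 1/10 s, in which the tool goes at most 50 mm and 8.59 degrees, less where a joint would pass 70% of its speed; a pose out of reach is approached as far as the arm can. A call with a number of a shift or a turn outside -1 to 1 is refused whole. A call with a gripper value outside its range is refused whole. The fingers move at their own pace and stop on an object; "newtons" is the grip in N (left out, the last holds). Time passes only in rows, so rows that do not move let the fingers close. It gives the time, the measured TCP pose, the force, the opening and the grip force at its end, in the units of the state.
- bot.get_obs(): the state, without advancing time (a new reading comes with each control period).
- bot.read_camera(name): name is "scene" or "top"; returns (picture, depth): 384x512x3 uint8, red, green, blue; 384x512 float32, m along the optical axis (not along the pixel's ray), 0 where there is no reading.
- bot.get_calibration(name): a dict with "fovy" (degrees; the focal length in pixels is half the picture's height over the tangent of half this angle, whatever the lens; pixels are square), "cx", "cy" (the principal point, pixels), "view" (4x4, takes a point from world to camera coordinates). Camera axes: x right, y down, z forward; pixel columns grow to the right and rows downward; lengths in m; the calibration is good to about 2 mm. A picture is of the moment at which its call begins. get_calibration takes no time and is no camera call.
- bot.hand_in(): hands the job in; it is judged then, once.
The state is a dict: "t": time; "q": joint angles; "joint_vel": joint speeds; "joint_torque": joint torques, N m; "eef_pos": TCP position; "tool_rot": TCP orientation; "contact_force": force on the tool from outside, world axes, zero at the start; "torque": the same for the moment, N m; "gripper_width": opening from 0.0 (shut) to 1.0 (fully open); "grasp_force": force on a finger pad.
Only numpy, scipy, OpenCV 4.12 (cv2) and the standard library are available. Lean on these libraries where they do the work, as an engineer would, in place of code of your own. Each camera call takes 0.05 s, during which the arm holds its last target. There are 200 camera calls.

## Working session

There is one attempt and no reset: what is moved stays moved. The work goes in short steps, Python scripts to look and compute and a tool call to move; the robot and the scene stay as the last step left them, time stands still between calls to the robot, and variables do not carry over. Pictures are saved under pics/ and viewed, at most 14 in all, crops included, and the job is handed in when it is done.

Besides the shell and the picture viewer there is one more tool, called after "Request:" as name(argument=value, ...), one argument or row to a line, values as JSON. servo_tool: Moves the arm, as the interface text tells. Shift numbers are shares of 0.04 m and turn numbers shares of 0.12 rad, none past 1 either way. Its arguments: {"type":"object","properties":{"motion":{"type":"array"},"newtons":{"type":"number"}},"required":["motion"]}

```bash
ls; mkdir -p pics; cat > h.py <<'E'
import numpy as np, cv2
from station import bot
def cam(n):
    p,d=bot.read_camera(n); c=bot.get_calibration(n); return p,d,c
def pts(d,c):
    f=d.shape[0]/2/np.tan(np.radians(c["fovy"])/2)
    v,u=np.mgrid[:d.shape[0],:d.shape[1]]
    P=np.stack([(u-c["cx"])/f*d,(v-c["cy"])/f*d,d],-1)
    V=np.array(c["view"]); return (P-V[:3,3])@V[:3,:3]
def ray(u,v,c,z,H=384):
    f=H/2/np.tan(np.radians(c["fovy"])/2); V=np.array(c["view"]); R=V[:3,:3]; o=-R.T@V[:3,3]
    r=R.T@np.array([(u-c["cx"])/f,(v-c["cy"])/f,1]); return o+r*(z-o[2])/r[2]
E
python3 - <<'E'
from h import *
for n in ("scene","top"):
    p,d,c=cam(n); cv2.imwrite(f"pics/{n}0.png",cv2.resize(p[:,:,::-1],(800,600),interpolation=cv2.INTER_CUBIC))
    np.savez(f"{n}0.npz",p=p,d=d); print(n,c["fovy"],c["cx"],c["cy"],np.round(c["view"],3).tolist(),(d==0).mean())
o=bot.get_obs(); print(o["t"],o["eef_pos"],o["tool_rot"],o["gripper_width"])
E
```

```text
pics
scene 53.09180865861124 259.3021486469316 192.86684134466836 [[0.817, 0.576, -0.019, -0.411], [0.339, -0.507, -0.793, -0.14], [-0.466, 0.641, -0.61, 1.02], [0.0, 0.0, 0.0, 1.0]] 0.004114786783854167
top 45.59848160783035 259.40305440171124 195.21093205616478 [[0.0, -1.0, 0.009, 0.003], [-0.996, -0.001, -0.087, 0.527], [0.087, -0.009, -0.996, 1.078], [0.0, 0.0, 0.0, 1.0]] 0.004038492838541667
0.1 [ 0.29809544 -0.60507228  0.25242522] [-7.71213073e-04  9.73919442e-01  2.26892624e-01 -2.49687826e-04] 1.0002772308711192
```

View pics/top0.png

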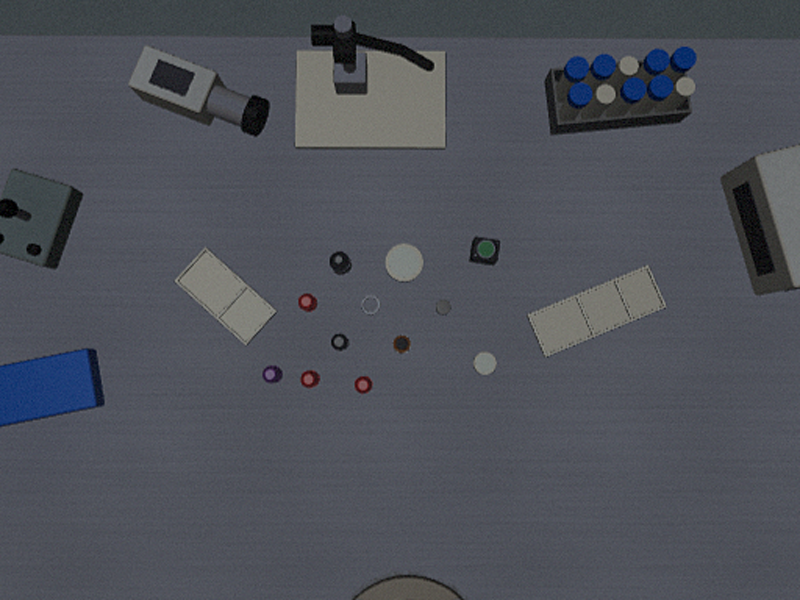

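View pics/scene0.png

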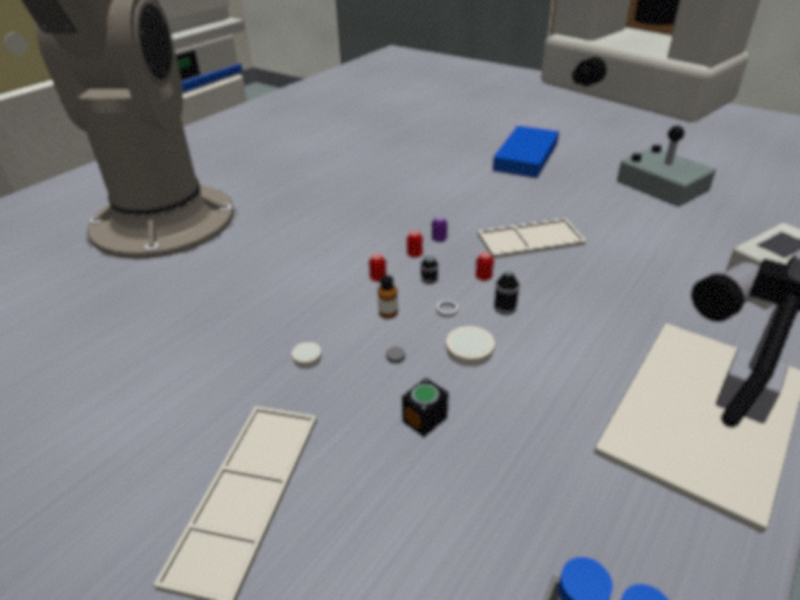

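The top view shows tray_two at left (centre about 226,296 in the 800x600 picture, divider nearer its lower right end) and tray_three at right (about 597,310, largest bay at its left end). The stock is the long objective (340,262), large dish (404,262), cube (486,250), short objective (340,342), bottle (401,344) and small dish (485,363). The red and purple look-alikes stand near the short objective, and the scene view agrees with this layout.

```bash
cat > m.py <<'E'
from h import *
T=np.load("top0.npz");S=np.load("scene0.npz")
ct=bot.get_calibration("top");cs=bot.get_calibration("scene")
PT=pts(T["d"],ct);PS=pts(S["d"],cs)
k=.64
print("bench z top/scene",np.median(PT[280:330,150:350,2]),np.median(PS[280:300,300:320,2]))
names=dict(long=(340,262),dl=(404,262),cube=(486,250),short=(340,342),oil=(401,344),ds=(485,363),red1=(308,302),red2=(310,379),red3=(363,384),pur=(272,374),ring=(371,305),cap=(443,307))
for nm,(u,v) in names.items():
    u,v=int(u*k),int(v*k); seed=PT[v,u]
    out=[]
    for P in (PT,PS):
        m=(P[...,2]>.005)&(np.hypot(P[...,0]-seed[0],P[...,1]-seed[1])<.042)
        Q=P[m]
        if len(Q)<5: out.append("none");continue
        h=np.percentile(Q[:,2],95); t=Q[Q[:,2]>h-.006]
        vv,uu=np.nonzero(m); 
        lo,hi=np.percentile(t[:,:2],2,0),np.percentile(t[:,:2],98,0)
        out.append((len(Q),round(h,4),((lo+hi)/2).round(4).tolist(),(hi-lo).round(3).tolist()))
    print(nm,*out)
# trays: white blobs
for n,I,c in (("top",T["p"],ct),("scene",S["p"],cs)):
    hsv=cv2.cvtColor(I,cv2.COLOR_RGB2HSV)
    g=I.astype(int); m=((g[...,0]>g[...,2]+2)&(g[...,0]>(80 if n=="top" else 150))).astype(np.uint8)
    m=cv2.morphologyEx(m,cv2.MORPH_CLOSE,np.ones((5,5)))
    cn,_=cv2.findContours(m,cv2.RETR_EXTERNAL,cv2.CHAIN_APPROX_NONE)
    for q in cn:
        if cv2.contourArea(q)<700: continue
        W=np.array([ray(a[0][0],a[0][1],c,.009)[:2] for a in q])
        (cx,cy),(w,h),a=cv2.minAreaRect((W*1000).astype(np.float32))
        if max(w,h)>260 or max(w,h)<100: continue
        if w<h: a+=90
        P=(PT if n=="top" else PS)
        cc=q.mean((0,1)).astype(int)
        print(n,"tray",round(cx,1),round(cy,1),round(max(w,h),1),round(min(w,h),1),round(a,2),"z mid",P[cc[1],cc[0],2].round(4))
E
python3 m.py
```

```text
bench z top/scene -0.0005380264646143198 -0.0009936746878728303
long (175, np.float64(0.0605), [0.5913, 0.1056], [0.016, 0.015]) (364, np.float64(0.0577), [0.5944, 0.1018], [0.015, 0.013])
dl (472, np.float64(0.0194), [0.5953, 0.0059], [0.052, 0.051]) (599, np.float64(0.0166), [0.5976, 0.0036], [0.054, 0.054])
cube (284, np.float64(0.0445), [0.6115, -0.1187], [0.033, 0.038]) (780, np.float64(0.0421), [0.6141, -0.121], [0.035, 0.039])
short (108, np.float64(0.0393), [0.4703, 0.1044], [0.017, 0.014]) (180, np.float64(0.0372), [0.4726, 0.1025], [0.017, 0.016])
oil (900, np.float64(1.1193), [0.4316, 0.0135], [0.0, 0.0]) (290, np.float64(0.0568), [0.4688, 0.0079], [0.016, 0.017])
ds (172, np.float64(0.0174), [0.4375, -0.1186], [0.031, 0.034]) (237, np.float64(0.0143), [0.4407, -0.121], [0.032, 0.033])
red1 (111, np.float64(0.0394), [0.531, 0.1548], [0.019, 0.019]) (170, np.float64(0.0372), [0.5334, 0.1533], [0.017, 0.017])
red2 (114, np.float64(0.0397), [0.4138, 0.1498], [0.016, 0.017]) (152, np.float64(0.0369), [0.4154, 0.148], [0.018, 0.017])
red3 (108, np.float64(0.04), [0.4055, 0.0685], [0.015, 0.015]) (169, np.float64(0.0377), [0.4074, 0.0647], [0.017, 0.015])
pur (121, np.float64(0.0398), [0.4207, 0.2065], [0.017, 0.016]) (147, np.float64(0.0372), [0.4237, 0.2047], [0.017, 0.017])
ring (47, np.float64(0.0109), [0.5291, 0.0655], [0.05, 0.051]) (48, np.float64(0.0079), [0.5312, 0.0564], [0.028, 0.027])
cap (74, np.float64(0.0115), [0.5263, -0.0549], [0.02, 0.021]) (89, np.float64(0.0092), [0.5282, -0.0572], [0.021, 0.021])
top tray 520.8 -295.6 207.2 71.3 112.42 z mid 0.0047
top tray 543.4 285.5 151.6 71.2 48.86 z mid 0.0041
top tray 861.1 61.1 237.9 159.8 89.76 z mid 0.0113
scene tray 523.2 -299.3 209.8 72.6 112.35 z mid 0.0024
scene tray 862.2 61.0 242.6 163.2 90.13 z mid 0.0115
scene tray 539.2 271.4 172.3 76.3 50.07 z mid 0.0023
```

Request:
servo_tool(
  motion=[
    [[0.6,0.21,0.88,-0.15,-0.19],[0.6,0.21,0.88,-0.15,-0.19],[0.6,0.21,0.88,-0.15,-0.19],[0.6,0.21,0.88,-0.15,-0.19],[0.6,0.21,0.88,-0.15,-0.19],[0.6,0.21,0.88,-0.15,-0.19],[0.6,0.21,0.88,-0.15,-0.19],[0.6,0.21,0.88,-0.15,-0.19],[0.6,0.21,0.88,-0.15,-0.19],[0.6,0.21,0.88,-0.15,-0.19],[0.6,0.21,0.88,-0.15,-0.19],[0.6,0.21,0.88,-0.15,-0.19],[0.6,0.21,0.88,-0.15,-0.19],[0.6,0.21,0.88,-0.15,-0.19],[0.6,0.21,0.88,-0.15,-0.19],[0.6,0.21,0.88,-0.15,-0.19],[0.6,0.21,0.88,-0.15,-0.19],[0.6,0.21,0.88,-0.15,-0.19],[0.6,0.21,0.88,-0.15,-0.19],[0.6,0.21,0.88,-0.15,-0.19]],
  ],
  newtons=30,
)

```text
t: 2.1
eef_pos: [0.4663, 0.0998, 0.1329]
tool_rot: [0.0, 1.0, 0.0, -0.0]
contact_force: [1.3, -0.3, -0.1]
gripper_width: 0.601
grasp_force: 0.0
```

```bash
cat > g.py <<'E'
# usage: g.py x y z psi_deg : remaining shares (total rows-units) from the current pose
import sys; from h import *
o=bot.get_obs(); p=np.array(o["eef_pos"]); w,a,b,c=o["tool_rot"]
psi=np.degrees(np.arctan2(2*(b*b-.5)+2*w*w,2*(a*b-w*c)))
R=cv2 and None
from scipy.spatial.transform import Rotation as Ro
M=Ro.from_quat([a,b,c,w]).as_matrix(); psi=np.degrees(np.arctan2(M[1,1],M[0,1]))
print("t",round(o["t"],2),"pos",p.round(4),"psi",psi.round(1),"q",np.round(o["q"],2),"w",round(o["gripper_width"],3),"F",np.round(o["contact_force"],1))
if len(sys.argv)>4:
    g=np.array(list(map(float,sys.argv[1:4]))); d=(float(sys.argv[4])-psi+90)%180-90
    print("shares",((g-p)/.04).round(2),"turn",round(np.radians(d)/.12,2))
E
python3 g.py .4715 .1035 .12 90
```

```text
t 2.1 pos [0.4663 0.0998 0.1329] psi -90.0 q [-0.11  0.33 -0.27  2.11  0.14  0.71 -2.04] w 0.601 F [ 1.3 -0.3 -0.1]
shares [ 0.13  0.09 -0.32] turn -0.01
```

Request:
servo_tool(
  motion=[
    [[0.6,0.13,0.09,-0.3,0],[0.6,0,0,-0.8,0],[0.6,0,0,-0.8,0],[0.6,0,0,-0.7,0],[0.6,0,0,0,0],[0.2,0,0,0,0],[0.2,0,0,0,0],[0.2,0,0,0,0],[0.2,0,0,0,0]],
  ],
)

```text
t: 3.0
eef_pos: [0.4724, 0.1022, 0.0305]
tool_rot: [-0.0, 1.0, 0.001, 0.001]
contact_force: [-0.3, -1.0, 5.1]
gripper_width: 0.291
grasp_force: 30.3
```

```bash
python3 g.py .5157 .2511 .12 138.9
```

```text
t 3.0 pos [0.4724 0.1022 0.0305] psi -89.9 q [-0.17  0.52 -0.21  2.15  0.23  0.49 -2.12] w 0.291 F [-0.3 -1.   5.1]
shares [1.08 3.72 2.24] turn 7.1
```

Request:
servo_tool(
  motion=[
    [[0.2,0,0,0.5,0],[0.2,0,0,0.8,0],[0.2,0,0.1,0.9,0.5],[0.2,0.15,0.5,0.04,0.9],[0.2,0.15,0.5,0,0.9],[0.2,0.15,0.5,0,0.9],[0.2,0.15,0.5,0,0.9],[0.2,0.15,0.5,0,0.9],[0.2,0.15,0.5,0,0.9],[0.2,0.15,0.5,0,0.9],[0.2,0.03,0.12,0,0.3],[0.2,0,0,0,0]],
  ],
)

```text
t: 4.2
eef_pos: [0.5146, 0.2512, 0.1191]
tool_rot: [-0.0, 0.91, 0.414, 0.0]
contact_force: [0.5, 0.1, -0.6]
gripper_width: 0.288
grasp_force: 29.8
```

```bash
python3 g.py .5157 .2511 .0355 138.9; python3 - <<'E'
from h import *
p,d,c=cam("top"); cv2.imwrite("pics/t1.png",cv2.resize(p[120:260,90:330,::-1],(800,467),interpolation=cv2.INTER_CUBIC)); 
E
```

```text
t 4.2 pos [0.5146 0.2512 0.1191] psi -41.1 q [-0.2   0.52 -0.47  1.89  0.32  0.81 -1.55] w 0.288 F [ 0.5  0.1 -0.6]
shares [ 0.03 -0.   -2.09] turn -0.0
```

View pics/t1.png

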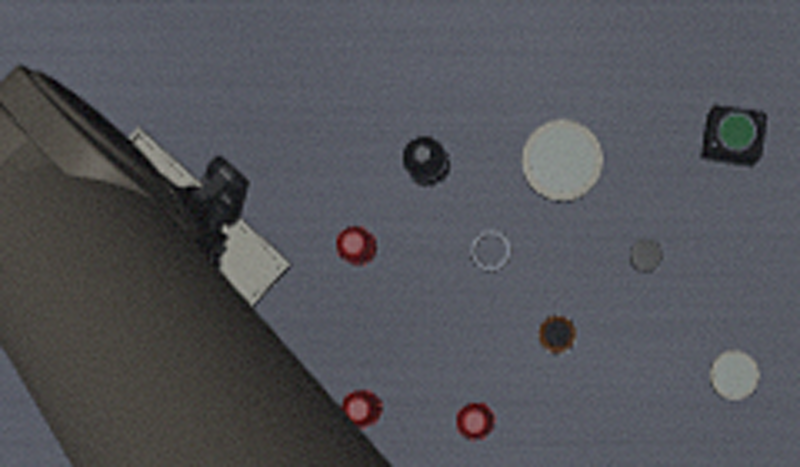

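The short objective is in the gripper: its old place (about 420,330 in the crop) is empty, and the arm covers most of tray_two. Now I'll lower it.

Request:
servo_tool(
  motion=[
    [[0.2,0.03,0,-0.7,0],[0.2,0,0,-0.7,0],[0.2,0,0,-0.5,0],[0.2,0,0,-0.1,0],[0.2,0,0,-0.08,0],[0.2,0,0,0,0]],
  ],
)

```text
t: 4.85
eef_pos: [0.5163, 0.2506, 0.0364]
tool_rot: [0.0, 0.91, 0.414, 0.0]
contact_force: [-0.2, -0.3, -1.7]
gripper_width: 0.291
grasp_force: 29.8
```

Request:
servo_tool(
  motion=[
    [[0.2,0,0,-0.05,0],[0.2,0,0,0,0],[0.36,0,0,0,0],[0.42,0,0,0,0],[0.45,0,0,0,0],[0.45,0,0,0.4,0],[0.45,0,0,0.8,0],[0.45,0,0,0.8,0]],
  ],
)

```text
t: 5.65
eef_pos: [0.5155, 0.2509, 0.1152]
tool_rot: [-0.0, 0.91, 0.414, -0.0]
contact_force: [0.7, -0.1, 0.1]
gripper_width: 0.448
grasp_force: 0.0
```

```bash
python3 g.py .439 -.120 .12 90
```

```text
t 5.65 pos [0.5155 0.2509 0.1152] psi -41.1 q [-0.2   0.52 -0.47  1.89  0.32  0.8  -1.56] w 0.448 F [ 0.7 -0.1  0.1]
shares [-1.91 -9.27  0.12] turn -7.12
```

Request:
servo_tool(
  motion=[
    [[0.65,-0.17,-0.84,0.01,0.81],[0.65,-0.17,-0.84,0.01,0.81],[0.65,-0.17,-0.84,0.01,0.81],[0.65,-0.17,-0.84,0.01,0.81],[0.65,-0.17,-0.84,0.01,0.81],[0.65,-0.17,-0.84,0.01,0.81],[0.65,-0.17,-0.84,0.01,0.81],[0.65,-0.17,-0.84,0.01,0.81],[0.65,-0.17,-0.84,0.01,0.81],[0.65,-0.17,-0.84,0.01,0.81],[0.65,-0.17,-0.84,0.01,0.81],[0.65,0,0,0,0]],
  ],
)

```text
t: 6.85
eef_pos: [0.4398, -0.124, 0.1186]
tool_rot: [0.0, 0.575, 0.818, -0.001]
contact_force: [0.3, 0.5, 0.5]
gripper_width: 0.649
grasp_force: 0.0
```

```bash
python3 g.py .439 -.120 .0265 20; python3 - <<'E'
from h import *
ps=[]
for n in("top","scene"):
    p,d,c=cam(n); np.savez(f"{n}1.npz",p=p,d=d); ps.append(p)
a=cv2.resize(ps[0][140:250,95:215,::-1],(600,550),interpolation=cv2.INTER_CUBIC)
cv2.imwrite("pics/t2.png",a)
E
```

```text
t 6.85 pos [ 0.4398 -0.124   0.1186] psi 19.9 q [ 0.73  0.4  -0.7   2.14  0.4   0.73  0.11] w 0.649 F [0.3 0.5 0.5]
shares [-0.02  0.1  -2.3 ] turn 0.02
```

View pics/t2.png

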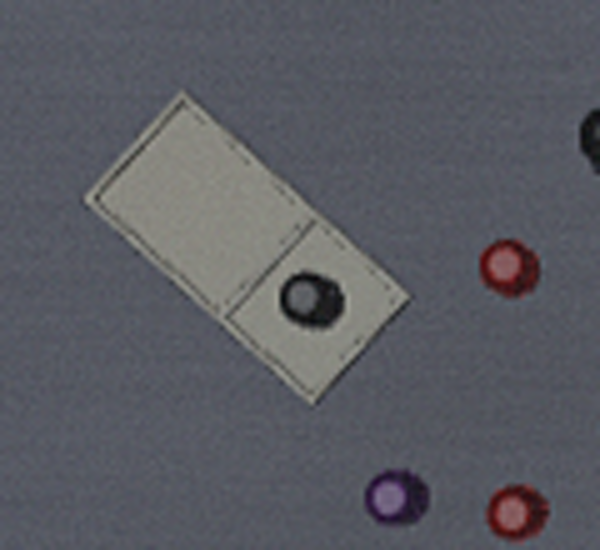

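The short objective stands upright inside the small bay (centre about 316,303 in the crop, divider to its upper left), and the large bay is empty. Next is the small dish.

Request:
servo_tool(
  motion=[
    [[0.65,-0.02,0.1,-0.7,0],[0.65,0,0,-0.8,0],[0.65,0,0,-0.6,0],[0.65,0,0,-0.22,0],[0.65,0,0,0,0]],
  ],
)

```text
t: 7.45
eef_pos: [0.4403, -0.1133, 0.025]
tool_rot: [-0.001, 0.571, 0.821, -0.0]
contact_force: [-0.9, -0.1, 0.7]
gripper_width: 0.65
grasp_force: 0.0
```

```bash
python3 g.py .439 -.120 .0245 20
```

```text
t 7.45 pos [ 0.4403 -0.1133  0.025 ] psi 20.3 q [ 0.58  0.56 -0.56  2.19  0.59  0.54 -0.08] w 0.65 F [-0.9 -0.1  0.7]
shares [-0.03 -0.17 -0.01] turn -0.04
```

Request:
servo_tool(
  motion=[
    [[0.65,-0.03,-0.17,0,-0.04],[0.65,0,0,0,0]],
  ],
)

```text
t: 7.65
eef_pos: [0.4398, -0.1225, 0.0264]
tool_rot: [0.001, 0.575, 0.818, 0.0]
contact_force: [0.5, -0.0, -0.0]
gripper_width: 0.652
grasp_force: 0.0
```

Request:
servo_tool(
  motion=[
    [[0.3,0,0,0,0],[0.3,0,0,0,0],[0.3,0,0,0,0],[0.3,0,0,0,0]],
  ],
)

```text
t: 8.05
eef_pos: [0.4397, -0.1219, 0.0263]
tool_rot: [0.001, 0.575, 0.818, -0.0]
contact_force: [-2.4, -1.3, 8.3]
gripper_width: 0.404
grasp_force: 29.0
```

```bash
python3 g.py .5643 .3069 .12 48.9
```

```text
t 8.05 pos [ 0.4397 -0.1219  0.0263] psi 19.9 q [ 0.6   0.56 -0.56  2.19  0.59  0.54 -0.07] w 0.404 F [-2.4 -1.3  8.3]
shares [ 3.11 10.72  2.34] turn 4.22
```

Request:
servo_tool(
  motion=[
    [[0.3,0,0,0.5,0],[0.3,0,0,0.8,0],[0.3,0,0,1.0,0],[0.3,0.22,0.75,0.02,0.3],[0.3,0.22,0.77,0,0.3],[0.3,0.22,0.77,0,0.3],[0.3,0.22,0.77,0,0.3],[0.3,0.22,0.77,0,0.3],[0.3,0.22,0.77,0,0.3],[0.3,0.22,0.77,0,0.3],[0.3,0.22,0.77,0,0.3],[0.3,0.22,0.77,0,0.3],[0.3,0.22,0.77,0,0.3],[0.3,0.22,0.77,0,0.3],[0.3,0.22,0.77,0,0.3],[0.3,0.22,0.77,0,0.3],[0.3,0.22,0.77,0,0.3],[0.3,0,0,0,0]],
  ],
)

```text
t: 9.85
eef_pos: [0.5619, 0.3144, 0.1191]
tool_rot: [-0.001, 0.35, 0.937, 0.002]
contact_force: [-0.9, 0.2, 0.3]
gripper_width: 0.401
grasp_force: 30.2
```

```bash
python3 g.py .5643 .3069 .0305 48.9
```

```text
t 9.85 pos [0.5619 0.3144 0.1191] psi 49.1 q [-0.06  0.7  -0.79  1.7   0.58  0.98 -0.21] w 0.401 F [-0.9  0.2  0.3]
shares [ 0.06 -0.19 -2.21] turn -0.03
```

Request:
servo_tool(
  motion=[
    [[0.3,0.06,-0.19,-0.5,-0.03],[0.3,0,0,-0.7,0],[0.3,0,0,-0.6,0],[0.3,0,0,-0.2,0],[0.3,0,0,0,0]],
  ],
)

```text
t: 10.35
eef_pos: [0.5641, 0.3003, 0.0373]
tool_rot: [-0.001, 0.354, 0.935, -0.001]
contact_force: [-0.1, -0.3, 0.4]
gripper_width: 0.397
grasp_force: 30.2
```

```bash
python3 g.py .5643 .3069 .0303 48.9
```

```text
t 10.35 pos [0.5641 0.3003 0.0373] psi 48.5 q [-0.09  0.8  -0.72  1.75  0.67  0.86 -0.26] w 0.397 F [-0.1 -0.3  0.4]
shares [ 0.    0.16 -0.17] turn 0.05
```

Request:
servo_tool(
  motion=[
    [[0.3,0,0.16,-0.05,0],[0.3,0,0,-0.08,0],[0.3,0,0,0,0]],
  ],
)

```text
t: 10.65
eef_pos: [0.5649, 0.3084, 0.0336]
tool_rot: [0.0, 0.353, 0.935, 0.0]
contact_force: [0.3, -0.2, -1.0]
gripper_width: 0.405
grasp_force: 30.2
```

```bash
python3 g.py .5643 .3069 .0303 48.9
```

```text
t 10.65 pos [0.5649 0.3084 0.0336] psi 48.6 q [-0.1   0.81 -0.71  1.74  0.67  0.86 -0.27] w 0.405 F [ 0.3 -0.2 -1. ]
shares [-0.01 -0.04 -0.08] turn 0.04
```

Request:
servo_tool(
  motion=[
    [[0.3,0,-0.03,-0.08,0],[0.3,0,0,-0.02,0],[0.3,0,0,0,0]],
  ],
)

```text
t: 10.95
eef_pos: [0.5652, 0.307, 0.0304]
tool_rot: [0.001, 0.354, 0.935, 0.001]
contact_force: [-2.2, -1.4, 8.7]
gripper_width: 0.403
grasp_force: 31.0
```

Request:
servo_tool(
  motion=[
    [[0.46,0,0,0,0],[0.5,0,0,0,0],[0.52,0,0,0,0],[0.52,0,0,0.3,0],[0.52,0,0,0.8,0],[0.52,0,0,1,0]],
  ],
)

```text
t: 11.55
eef_pos: [0.5638, 0.3058, 0.113]
tool_rot: [-0.001, 0.354, 0.935, -0.001]
contact_force: [1.0, -0.1, -0.2]
gripper_width: 0.522
grasp_force: 0.0
```

```bash
python3 g.py .4675 .009 .12 22.4
```

```text
t 11.55 pos [0.5638 0.3058 0.113 ] psi 48.6 q [-0.05  0.71 -0.78  1.71  0.59  0.98 -0.21] w 0.522 F [ 1.  -0.1 -0.2]
shares [-2.41 -7.42  0.18] turn -3.81
```

Request:
servo_tool(
  motion=[
    [[0.6,-0.24,-0.74,0.02,-0.38],[0.6,-0.24,-0.74,0.02,-0.38],[0.6,-0.24,-0.74,0.02,-0.38],[0.6,-0.24,-0.74,0.02,-0.38],[0.6,-0.24,-0.74,0.02,-0.38],[0.6,-0.24,-0.74,0.02,-0.38],[0.6,-0.24,-0.74,0.02,-0.38],[0.6,-0.24,-0.74,0.02,-0.38],[0.6,-0.24,-0.74,0.02,-0.38],[0.6,-0.24,-0.74,0.02,-0.38],[0.6,0,0,0,0]],
  ],
)

```text
t: 12.65
eef_pos: [0.4673, 0.006, 0.1211]
tool_rot: [0.0, 0.559, 0.829, -0.002]
contact_force: [0.4, 0.6, -0.6]
gripper_width: 0.599
grasp_force: 0.0
```

```bash
python3 g.py .4675 .009 .035 22.4; python3 - <<'E'
from h import *
p,d,c=cam("top"); cv2.imwrite("pics/t3.png",cv2.resize(p[140:250,95:215,::-1],(600,550),interpolation=cv2.INTER_CUBIC))
P=pts(d,c); m=(P[...,2]>.012)&(P[...,2]<.03)&(np.hypot(P[...,0]-.563,P[...,1]-.308)<.03)
print(P[m].mean(0),np.percentile(P[m][:,2],[5,50,95]))
# oil by colour, first top picture: amber ring, ray at z=.04; scene: cap triangulation
T=np.load("top0.npz")["p"].astype(int); s=T[205:235,240:272]
m=(s[...,0]-s[...,2]>15); v,u=np.nonzero(m); u=u+240;v=v+205
print(len(u),ray((u.min()+u.max())/2,(v.min()+v.max())/2,bot.get_calibration("top"),.04))
E
```

```text
t 12.65 pos [0.4673 0.006  0.1211] psi 22.1 q [ 0.47  0.43 -0.74  2.12  0.43  0.75 -0.16] w 0.599 F [ 0.4  0.6 -0.6]
shares [ 0.01  0.07 -2.15] turn 0.05
[0.56243408 0.30863969 0.01806047] [0.01495062 0.0179709  0.02118078]
50 [0.46664973 0.00953772 0.04      ]
```

View pics/t3.png

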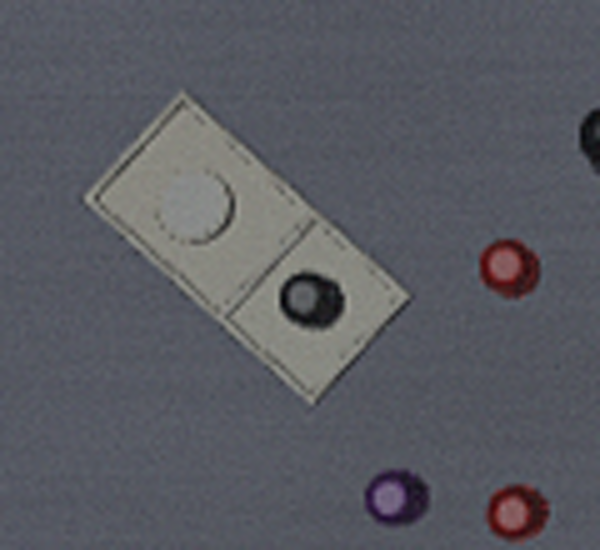

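Tray_two is complete: the dish lies flat in the large bay (about 196,206, top at 18 mm) and the objective stands in the small bay (about 312,300). Next is the oil bottle.

Request:
servo_tool(
  motion=[
    [[0.6,0.01,0.05,-0.4,0.05],[0.6,0,-0.02,-0.5,0],[0.6,0,0,0,0]],
  ],
)

```text
t: 13.0
eef_pos: [0.4682, 0.0127, 0.0838]
tool_rot: [-0.001, 0.553, 0.833, -0.0]
contact_force: [-0.3, -0.1, -0.3]
gripper_width: 0.606
grasp_force: 0.0
```

```bash
python3 g.py .4675 .009 .035 22.4
```

```text
t 13.0 pos [0.4682 0.0127 0.0838] psi 22.9 q [ 0.42  0.49 -0.7   2.14  0.5   0.68 -0.22] w 0.606 F [-0.3 -0.1 -0.3]
shares [-0.02 -0.09 -1.22] turn -0.07
```

Request:
servo_tool(
  motion=[
    [[0.6,-0.02,-0.12,-0.2,-0.07],[0.6,0,-0.03,-0.4,0],[0.6,0,-0.03,-0.4,0],[0.6,0,-0.03,-0.2,0],[0.6,0,0,0,0]],
  ],
)

```text
t: 13.5
eef_pos: [0.4681, 0.0032, 0.0365]
tool_rot: [-0.0, 0.557, 0.831, -0.0]
contact_force: [-0.0, 0.0, 0.0]
gripper_width: 0.603
grasp_force: 0.0
```

```bash
python3 g.py .4675 .009 .035 22.4
```

```text
t 13.5 pos [0.4681 0.0032 0.0365] psi 22.3 q [ 0.37  0.57 -0.62  2.16  0.6   0.59 -0.3 ] w 0.603 F [-0.  0.  0.]
shares [-0.01  0.14 -0.04] turn 0.01
```

Request:
servo_tool(
  motion=[
    [[0.6,0,0.13,0,0],[0.6,0,0,0,0],[0.2,0,0,0,0],[0.2,0,0,0,0],[0.2,0,0,0,0],[0.2,0,0,0,0],[0.2,0,0,0,0]],
  ],
)

```text
t: 14.2
eef_pos: [0.4686, 0.0086, 0.0374]
tool_rot: [0.0, 0.557, 0.831, 0.0]
contact_force: [-1.2, 0.3, 6.5]
gripper_width: 0.301
grasp_force: 29.3
```

```bash
python3 g.py .5502 -.3659 .13 22.4
```

```text
t 14.2 pos [0.4686 0.0086 0.0374] psi 22.3 q [ 0.36  0.57 -0.62  2.16  0.6   0.59 -0.31] w 0.301 F [-1.2  0.3  6.5]
shares [ 2.04 -9.36  2.31] turn 0.01
```

Request:
servo_tool(
  motion=[
    [[0.2,0,0,0.5,0],[0.2,0,0,0.9,0],[0.2,0,0,0.9,0],[0.2,0.17,-0.77,0,0],[0.2,0.17,-0.77,0,0],[0.2,0.17,-0.77,0,0],[0.2,0.17,-0.77,0,0],[0.2,0.17,-0.77,0,0],[0.2,0.17,-0.77,0,0],[0.2,0.17,-0.77,0,0],[0.2,0.17,-0.77,0,0],[0.2,0.17,-0.77,0,0],[0.2,0.17,-0.77,0,0],[0.2,0.17,-0.77,0,0],[0.2,0.17,-0.77,0,0],[0.2,0,0,0,0]],
  ],
)

```text
t: 15.8
eef_pos: [0.549, -0.3671, 0.1283]
tool_rot: [0.001, 0.56, 0.829, -0.001]
contact_force: [-0.1, -1.0, -0.4]
gripper_width: 0.299
grasp_force: 29.8
```

```bash
python3 g.py .5502 -.3659 .0415 22.4
```

```text
t 15.8 pos [ 0.549  -0.3671  0.1283] psi 21.9 q [ 0.93  0.67 -0.63  1.66  0.46  0.97  0.52] w 0.299 F [-0.1 -1.  -0.4]
shares [ 0.03  0.03 -2.17] turn 0.07
```

Request:
servo_tool(
  motion=[
    [[0.2,0.03,0.03,-0.6,0.07],[0.2,0,0,-0.7,0],[0.2,0,0,-0.55,0],[0.2,0,0,0,0]],
  ],
)

```text
t: 16.2
eef_pos: [0.5486, -0.3585, 0.0515]
tool_rot: [-0.003, 0.553, 0.833, -0.0]
contact_force: [-0.9, 0.4, -0.6]
gripper_width: 0.304
grasp_force: 29.8
```

```bash
python3 g.py .5502 -.3659 .0415 22.4
```

```text
t 16.2 pos [ 0.5486 -0.3585  0.0515] psi 22.8 q [ 0.89  0.76 -0.59  1.7   0.53  0.85  0.47] w 0.304 F [-0.9  0.4 -0.6]
shares [ 0.04 -0.19 -0.25] turn -0.06
```

Request:
servo_tool(
  motion=[
    [[0.2,0.03,-0.19,0,0],[0.2,0,0,-0.15,0],[0.2,0,0,0,0]],
  ],
)

```text
t: 16.5
eef_pos: [0.5526, -0.3682, 0.0494]
tool_rot: [0.001, 0.554, 0.833, -0.0]
contact_force: [-0.4, 0.1, -0.5]
gripper_width: 0.307
grasp_force: 29.8
```

```bash
python3 g.py .5502 -.3659 .0415 22.4
```

```text
t 16.5 pos [ 0.5526 -0.3682  0.0494] psi 22.7 q [ 0.9   0.77 -0.58  1.69  0.53  0.85  0.48] w 0.307 F [-0.4  0.1 -0.5]
shares [-0.06  0.06 -0.2 ] turn -0.05
```

Request:
servo_tool(
  motion=[
    [[0.2,-0.04,0.04,-0.1,0],[0.2,0,0,-0.06,0],[0.2,0,0,0,0]],
  ],
)

```text
t: 16.8
eef_pos: [0.5504, -0.3656, 0.0423]
tool_rot: [-0.0, 0.553, 0.833, -0.0]
contact_force: [0.3, -0.2, -0.4]
gripper_width: 0.299
grasp_force: 29.8
```

Request:
servo_tool(
  motion=[
    [[0.2,0,0,-0.04,0],[0.2,0,0,0,0]],
  ],
)

```text
t: 17.0
eef_pos: [0.5509, -0.3659, 0.0416]
tool_rot: [0.0, 0.553, 0.833, -0.0]
contact_force: [-1.2, 0.2, 4.9]
gripper_width: 0.3
grasp_force: 30.3
```

Request:
servo_tool(
  motion=[
    [[0.36,0,0,0,0],[0.42,0,0,0,0],[0.45,0,0,0,0],[0.45,0,0,0.4,0],[0.45,0,0,0.9,0],[0.45,0,0,0.9,0]],
  ],
)

```text
t: 17.6
eef_pos: [0.5505, -0.3656, 0.1304]
tool_rot: [-0.0, 0.553, 0.833, 0.0]
contact_force: [0.6, -0.8, 0.2]
gripper_width: 0.45
grasp_force: 0.0
```

```bash
python3 g.py .593 .104 .13 22.4
```

```text
t 17.6 pos [ 0.5505 -0.3656  0.1304] psi 22.8 q [ 0.93  0.67 -0.64  1.66  0.46  0.97  0.53] w 0.45 F [ 0.6 -0.8  0.2]
shares [ 1.060e+00  1.174e+01 -1.000e-02] turn -0.06
```

Request:
servo_tool(
  motion=[
    [[0.65,0.07,0.78,0,0],[0.65,0.07,0.78,0,0],[0.65,0.07,0.78,0,0],[0.65,0.07,0.78,0,0],[0.65,0.07,0.78,0,0],[0.65,0.07,0.78,0,0],[0.65,0.07,0.78,0,0],[0.65,0.07,0.78,0,0],[0.65,0.07,0.78,0,0],[0.65,0.07,0.78,0,0],[0.65,0.07,0.78,0,0],[0.65,0.07,0.78,0,0],[0.65,0.07,0.78,0,0],[0.65,0.07,0.78,0,0],[0.65,0.07,0.78,0,0],[0.65,0,0,0,0]],
  ],
)

```text
t: 19.2
eef_pos: [0.5927, 0.1087, 0.1309]
tool_rot: [-0.0, 0.55, 0.835, 0.002]
contact_force: [0.1, 0.4, -0.4]
gripper_width: 0.652
grasp_force: 0.0
```

```bash
python3 g.py .593 .104 .036 22.4; python3 - <<'E'
from h import *
p,d,c=cam("top"); np.save("top_t4.npy",p); cv2.imwrite("pics/t4.png",cv2.resize(p[150:250,325:445,::-1],(600,500),interpolation=cv2.INTER_CUBIC))
P=pts(d,c)
m=(P[...,2]>.02)&(P[...,2]<.08)&(np.hypot(P[...,0]-.55,P[...,1]+.366)<.04); Q=P[m]; h=np.percentile(Q[:,2],90); print(h,Q[Q[:,2]>h-.005].mean(0))
E
```

```text
t 19.2 pos [0.5927 0.1087 0.1309] psi 23.2 q [ 0.23  0.6  -0.7   1.8   0.47  0.91 -0.27] w 0.652 F [ 0.1  0.4 -0.4]
shares [ 0.01 -0.12 -2.37] turn -0.12
0.062092960419632214 [ 0.54963288 -0.3631452   0.06118121]
```

View pics/t4.png

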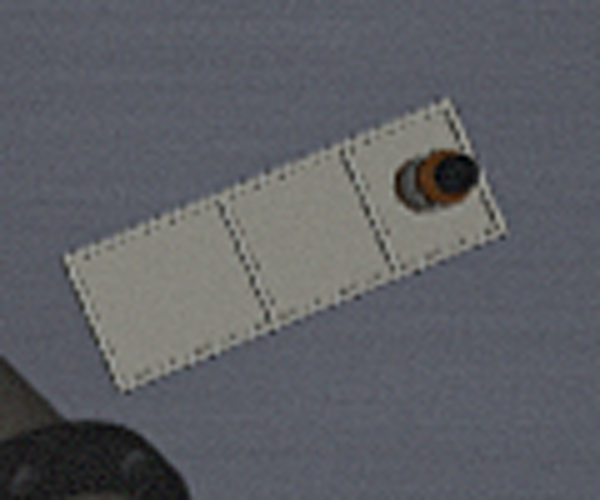

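The bottle stands centred in the smallest bay (base about 423,187, top at 62 mm); the middle and largest bays lie to its left, as computed. Next is the long objective.

Request:
servo_tool(
  motion=[
    [[0.65,0.01,-0.12,-0.3,-0.1],[0.65,0,-0.03,-0.5,0],[0.65,0,-0.03,-0.3,0],[0.65,0,0,0,0]],
  ],
)

```text
t: 19.65
eef_pos: [0.5918, 0.0924, 0.0826]
tool_rot: [-0.001, 0.559, 0.829, -0.002]
contact_force: [-0.3, -0.5, 0.3]
gripper_width: 0.651
grasp_force: 0.0
```

```bash
python3 g.py .593 .104 .036 22.4
```

```text
t 19.65 pos [0.5918 0.0924 0.0826] psi 22.0 q [ 0.22  0.65 -0.65  1.83  0.52  0.84 -0.31] w 0.651 F [-0.3 -0.5  0.3]
shares [ 0.03  0.29 -1.17] turn 0.06
```

Request:
servo_tool(
  motion=[
    [[0.65,0.03,0.29,0,0],[0.65,0,0,0,0],[0.65,0,0,-0.4,0],[0.65,0,0,-0.4,0],[0.65,0,0,-0.3,0],[0.65,0,0,0,0]],
  ],
)

```text
t: 20.25
eef_pos: [0.5926, 0.1057, 0.0382]
tool_rot: [-0.001, 0.558, 0.83, -0.002]
contact_force: [-0.3, 0.4, -0.3]
gripper_width: 0.651
grasp_force: 0.0
```

```bash
python3 g.py .593 .104 .036 22.4
```

```text
t 20.25 pos [0.5926 0.1057 0.0382] psi 22.1 q [ 0.17  0.72 -0.61  1.84  0.57  0.77 -0.37] w 0.651 F [-0.3  0.4 -0.3]
shares [ 0.01 -0.04 -0.06] turn 0.04
```

Middle bay target: (0.522, -0.2975) - 0.013·(-0.381, 0.924) = (0.527, -0.3095).

Request:
servo_tool(
  motion=[
    [[0.65,0,-0.04,-0.06,0],[0.65,0,0,0,0],[0.25,0,0,0,0],[0.25,0,0,0,0],[0.25,0,0,0,0],[0.25,0,0,0,0],[0.25,0,0,0,0]],
  ],
  newtons=40,
)

```text
t: 20.95
eef_pos: [0.5947, 0.1049, 0.0392]
tool_rot: [0.0, 0.558, 0.83, 0.0]
contact_force: [-2.0, -0.0, 6.2]
gripper_width: 0.359
grasp_force: 39.8
```

```bash
python3 g.py .527 -.3095 .15 22.4
```

```text
t 20.95 pos [0.5947 0.1049 0.0392] psi 22.1 q [ 0.17  0.72 -0.61  1.84  0.58  0.77 -0.37] w 0.359 F [-2.  -0.   6.2]
shares [ -1.69 -10.36   2.77] turn 0.04
```

Request:
servo_tool(
  motion=[
    [[0.25,0,0,0.5,0],[0.25,0,0,0.8,0],[0.25,0,0,0.8,0],[0.25,0,0,0.65,0],[0.25,-0.11,-0.73,0,0],[0.25,-0.12,-0.74,0,0],[0.25,-0.12,-0.74,0,0],[0.25,-0.12,-0.74,0,0],[0.25,-0.12,-0.74,0,0],[0.25,-0.12,-0.74,0,0],[0.25,-0.12,-0.74,0,0],[0.25,-0.12,-0.74,0,0],[0.25,-0.12,-0.74,0,0],[0.25,-0.12,-0.74,0,0],[0.25,-0.12,-0.74,0,0],[0.25,-0.12,-0.74,0,0],[0.25,-0.12,-0.74,0,0],[0.25,-0.12,-0.74,0,0],[0.25,0,0,0,0],[0.25,0,0,0,0]],
  ],
)

```text
t: 22.95
eef_pos: [0.5269, -0.3097, 0.148]
tool_rot: [-0.0, 0.559, 0.829, 0.0]
contact_force: [0.4, -0.1, -1.2]
gripper_width: 0.358
grasp_force: 40.0
```

```bash
python3 g.py .527 -.3095 .0432 22.4
```

```text
t 22.95 pos [ 0.5269 -0.3097  0.148 ] psi 22.0 q [ 0.91  0.58 -0.66  1.77  0.42  0.94  0.46] w 0.358 F [ 0.4 -0.1 -1.2]
shares [ 0.    0.   -2.62] turn 0.06
```

With two settling rows the position is accurate. Lowering.

Request:
servo_tool(
  motion=[
    [[0.25,0,0,-0.6,0.05],[0.25,0,0,-0.7,0],[0.25,0,0,-0.6,0],[0.25,0,0,-0.4,0],[0.25,0,0,0,0],[0.25,0,0,0,0]],
  ],
)

```text
t: 23.55
eef_pos: [0.5282, -0.3084, 0.057]
tool_rot: [0.0, 0.556, 0.832, 0.0]
contact_force: [0.6, -0.3, -0.9]
gripper_width: 0.357
grasp_force: 40.0
```

```bash
python3 g.py .527 -.3095 .0432 22.4
```

```text
t 23.55 pos [ 0.5282 -0.3084  0.057 ] psi 22.5 q [ 0.86  0.69 -0.59  1.82  0.52  0.79  0.39] w 0.357 F [ 0.6 -0.3 -0.9]
shares [-0.03 -0.03 -0.35] turn -0.02
```

Request:
servo_tool(
  motion=[
    [[0.25,-0.03,-0.03,-0.15,0],[0.25,0,0,-0.13,0],[0.25,0,0,-0.05,0],[0.25,0,0,0,0],[0.25,0,0,0,0]],
  ],
)

```text
t: 24.05
eef_pos: [0.5264, -0.3104, 0.0435]
tool_rot: [0.0, 0.556, 0.831, 0.0]
contact_force: [0.7, 0.0, -1.5]
gripper_width: 0.358
grasp_force: 40.1
```

Request:
servo_tool(
  motion=[
    [[0.25,0,0,-0.04,0],[0.25,0,0,0,0]],
  ],
)

```text
t: 24.25
eef_pos: [0.5267, -0.3104, 0.0431]
tool_rot: [0.0, 0.556, 0.831, -0.0]
contact_force: [-3.5, 1.5, 10.6]
gripper_width: 0.36
grasp_force: 41.2
```

Request:
servo_tool(
  motion=[
    [[0.42,0,0,0,0],[0.48,0,0,0,0],[0.5,0,0,0,0],[0.5,0,0,0,0],[0.5,0,0,0.4,0],[0.5,0,0,0.8,0],[0.5,0,0,0.9,0]],
  ],
)

```text
t: 24.95
eef_pos: [0.5259, -0.3098, 0.1267]
tool_rot: [-0.001, 0.556, 0.831, 0.0]
contact_force: [0.5, -0.7, 0.2]
gripper_width: 0.498
grasp_force: 0.0
```

```bash
python3 g.py .613 -.120 .13 10; python3 - <<'E'
from h import *
for n,k in (("top","top0"),("scene","scene0")):
    D=np.load(k+".npz"); c=bot.get_calibration(n); P=pts(D["d"],c)
    m=(np.abs(P[...,2]-.0425)<.007)&(np.hypot(P[...,0]-.613,P[...,1]+.12)<.035)
    Q=(P[m][:,:2]*1000).astype(np.float32); print(n,len(Q),cv2.minAreaRect(Q))
    g=D["p"].astype(int)
E
```

```text
t 24.95 pos [ 0.5259 -0.3098  0.1267] psi 22.5 q [ 0.91  0.6  -0.65  1.79  0.45  0.91  0.45] w 0.498 F [ 0.5 -0.7  0.2]
shares [2.18 4.75 0.08] turn -1.81
top 237 ((611.2958374023438, -118.58030700683594), (40.196922302246094, 33.74847412109375), 81.2563247680664)
scene 415 ((613.6420288085938, -120.31539916992188), (41.00355529785156, 34.38388442993164), 79.89056396484375)
```

Request:
servo_tool(
  motion=[
    [[0.65,0.3,0.65,0.05,-0.65],[0.65,0.31,0.68,0,-0.65],[0.65,0.31,0.68,0,-0.65],[0.65,0.31,0.68,0,-0.65],[0.65,0.31,0.68,0,-0.65],[0.65,0.31,0.68,0,-0.65],[0.65,0.31,0.7,0,-0.74],[0.65,0,0,0,0],[0.65,0,0,0,0]],
  ],
)

```text
t: 25.85
eef_pos: [0.6132, -0.1192, 0.1287]
tool_rot: [0.0, 0.762, 0.648, 0.0]
contact_force: [-0.1, -1.2, -1.0]
gripper_width: 0.649
grasp_force: 0.0
```

```bash
python3 g.py .6125 -.1195 .033 -9.4; python3 - <<'E'
from h import *
p,d,c=cam("top"); cv2.imwrite("pics/t5.png",cv2.resize(p[140:250,270:440,::-1],(680,440),interpolation=cv2.INTER_CUBIC))
P=pts(d,c)
m=(P[...,2]>.02)&(P[...,2]<.08)&(np.hypot(P[...,0]-.527,P[...,1]+.3095)<.03); Q=P[m]; h=np.percentile(Q[:,2],95); print(h,Q[Q[:,2]>h-.005].mean(0))
E
```

```text
t 25.85 pos [ 0.6132 -0.1192  0.1287] psi -9.3 q [ 0.48  0.59 -0.53  1.76  0.37  0.9  -0.37] w 0.649 F [-0.1 -1.2 -1. ]
shares [-0.02 -0.01 -2.39] turn -0.02Traceback (most recent call last):
  File "<stdin>", line 4, in <module>
    return _quantile_unchecked(
        a, q, axis, out, overwrite_input, method, keepdims, weights)
    return _ureduce(a,
                    func=_quantile_ureduce_func,
    ...<5 lines>...
                    overwrite_input=overwrite_input,
                    method=method)
    r = func(a, **kwargs)
    result = _quantile(arr,
                       quantiles=q,
    ...<2 lines>...
                       out=out,
                       weights=wgt)
    slices_having_nans = np.isnan(arr[-1, ...])
                                  ~~~^^^^^^^^^
IndexError: index -1 is out of bounds for axis 0 with size 0
```

View pics/t5.png

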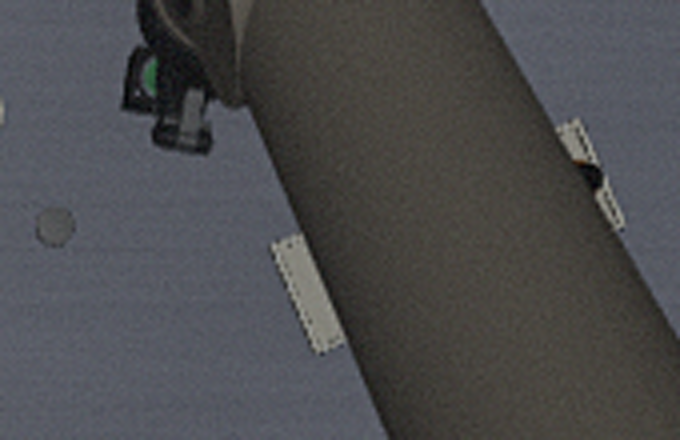

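The arm covers the tray's middle, so I'll check that later. The cube (about 145,80 in the crop) lies under the gripper.

Request:
servo_tool(
  motion=[
    [[0.65,-0.02,-0.01,-0.5,0],[0.65,0,0,-0.7,0],[0.65,0,0,-0.7,0],[0.65,0,0,-0.5,0],[0.65,0,0,0,0],[0.65,0,0,0,0]],
  ],
)

```text
t: 26.5
eef_pos: [0.6118, -0.1219, 0.0321]
tool_rot: [-0.0, 0.763, 0.646, -0.0]
contact_force: [0.7, 0.1, 0.1]
gripper_width: 0.653
grasp_force: 0.0
```

```bash
python3 g.py .6125 -.1195 .032 -9.4
```

```text
t 26.5 pos [ 0.6118 -0.1219  0.0321] psi -9.5 q [ 0.44  0.71 -0.47  1.8   0.46  0.74 -0.44] w 0.653 F [0.7 0.1 0.1]
shares [ 0.02  0.06 -0.  ] turn 0.02
```

Largest bay target: (0.522, -0.2975) + 0.061·(-0.381, 0.924) = (0.4988, -0.2411).

Request:
servo_tool(
  motion=[
    [[0.65,0.02,0.06,0,0],[0.65,0,0,0,0],[0.25,0,0,0,0],[0.25,0,0,0,0],[0.25,0,0,0,0],[0.25,0,0,0,0],[0.25,0,0,0,0]],
  ],
)

```text
t: 27.2
eef_pos: [0.6133, -0.1184, 0.0326]
tool_rot: [0.001, 0.763, 0.646, 0.0]
contact_force: [-1.0, -0.7, 6.5]
gripper_width: 0.397
grasp_force: 40.8
```

```bash
python3 g.py .4988 -.2411 .13 22.4
```

```text
t 27.2 pos [ 0.6133 -0.1184  0.0326] psi -9.5 q [ 0.43  0.71 -0.47  1.8   0.46  0.74 -0.45] w 0.397 F [-1.  -0.7  6.5]
shares [-2.86 -3.07  2.43] turn 4.63
```

Request:
servo_tool(
  motion=[
    [[0.25,0,0,0.5,0],[0.25,0,0,0.9,0],[0.25,0,0,1.0,0],[0.25,-0.47,-0.51,0.03,0.77],[0.25,-0.48,-0.51,0,0.77],[0.25,-0.48,-0.51,0,0.77],[0.25,-0.48,-0.51,0,0.77],[0.25,-0.48,-0.51,0,0.77],[0.25,-0.47,-0.52,0,0.77],[0.25,0,0,0,0],[0.25,0,0,0,0]],
  ],
)

```text
t: 28.3
eef_pos: [0.4978, -0.2417, 0.1288]
tool_rot: [-0.0, 0.558, 0.83, 0.0]
contact_force: [0.2, 0.4, -0.6]
gripper_width: 0.396
grasp_force: 40.1
```

```bash
python3 g.py .4988 -.2411 .0366 22.4
```

```text
t 28.3 pos [ 0.4978 -0.2417  0.1288] psi 22.2 q [ 0.86  0.52 -0.67  1.92  0.43  0.85  0.35] w 0.396 F [ 0.2  0.4 -0.6]
shares [ 0.02  0.02 -2.31] turn 0.03
```

Request:
servo_tool(
  motion=[
    [[0.25,0.02,0.02,-0.5,0.03],[0.25,0,0,-0.7,0],[0.25,0,0,-0.5,0],[0.25,0,0,-0.3,0],[0.25,0,0,0,0],[0.25,0,0,0,0]],
  ],
)

```text
t: 28.9
eef_pos: [0.5, -0.2397, 0.0495]
tool_rot: [0.0, 0.555, 0.832, 0.0]
contact_force: [0.2, 1.1, -0.9]
gripper_width: 0.39
grasp_force: 40.1
```

```bash
python3 g.py .4988 -.2411 .0366 22.4
```

```text
t 28.9 pos [ 0.5    -0.2397  0.0495] psi 22.6 q [ 0.8   0.63 -0.6   1.96  0.54  0.71  0.26] w 0.39 F [ 0.2  1.1 -0.9]
shares [-0.03 -0.03 -0.32] turn -0.02
```

Request:
servo_tool(
  motion=[
    [[0.25,-0.03,-0.03,-0.15,-0.02],[0.25,0,0,-0.12,0],[0.25,0,0,-0.05,0],[0.25,0,0,0,0],[0.25,0,0,0,0]],
  ],
)

```text
t: 29.4
eef_pos: [0.4979, -0.2418, 0.0366]
tool_rot: [0.0, 0.557, 0.831, -0.0]
contact_force: [-1.7, 0.0, 5.3]
gripper_width: 0.395
grasp_force: 40.8
```

Request:
servo_tool(
  motion=[
    [[0.45,0,0,0,0],[0.52,0,0,0,0],[0.55,0,0,0,0],[0.55,0,0,0,0],[0.55,0,0,0.4,0],[0.55,0,0,0.8,0],[0.55,0,0,0.9,0],[0.55,0,0,0.5,0],[0.55,0,0.8,0,0],[0.55,0,0.8,0,0],[0.55,0,0.8,0,0],[0.55,0,0.8,0,0],[0.55,0,0.8,0,0],[0.55,0,0.8,0,0],[0.55,0,0.8,0,0],[0.55,0,0,0,0],[0.55,0,0,0,0]],
  ],
)

```text
t: 31.1
eef_pos: [0.4981, -0.0168, 0.141]
tool_rot: [0.0, 0.556, 0.831, 0.0]
contact_force: [-0.3, -0.8, 0.0]
gripper_width: 0.551
grasp_force: 0.0
```

```bash
python3 g.py; python3 - <<'E'
from h import *
p,d,c=cam("top"); cv2.imwrite("pics/t6.png",cv2.resize(p[140:250,325:445,::-1],(600,550),interpolation=cv2.INTER_CUBIC))
p2,d2,c2=cam("scene"); cv2.imwrite("pics/s6.png",cv2.resize(p2[:,:,::-1],(800,600),interpolation=cv2.INTER_CUBIC))
P=pts(d,c); C=np.array([.5208,-.2963]);a=np.radians(112.4);ax=np.array([np.cos(a),np.sin(a)]);ay=np.array([-ax[1],ax[0]])
for n,b in(("oil",-.074),("long",-.013),("cube",.061)):
    g=C+b*ax
    m=(P[...,2]>.015)&(P[...,2]<.09)&(np.hypot(P[...,0]-g[0],P[...,1]-g[1])<.03); Q=P[m]; h=np.percentile(Q[:,2],95); t=Q[Q[:,2]>h-.005][:,:2]-g; print(n,h,((t@ax).mean()).round(4),((t@ay).mean()).round(4))
E
```

```text
t 31.1 pos [ 0.4981 -0.0168  0.141 ] psi 22.5 q [ 0.52  0.44 -0.75  2.04  0.41  0.82 -0.07] w 0.551 F [-0.3 -0.8  0. ]
oil 0.06268972134224485 0.0006 -0.0011
long 0.06404992981243975 0.0004 -0.0011
cube 0.048243928434229734 -0.0016 0.0006
```

View pics/t6.png

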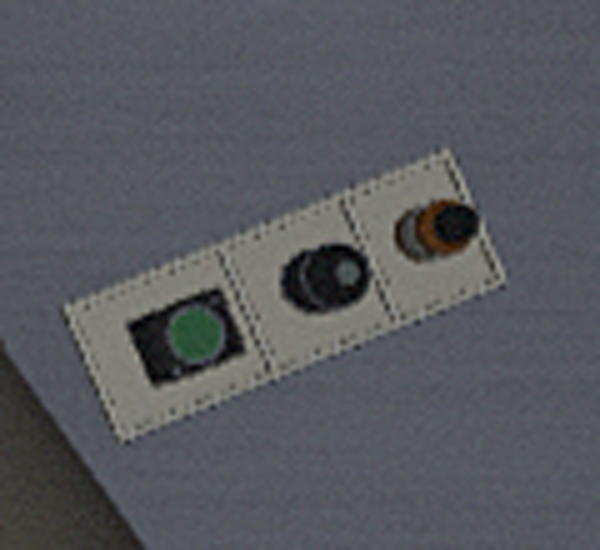

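View pics/s6.png

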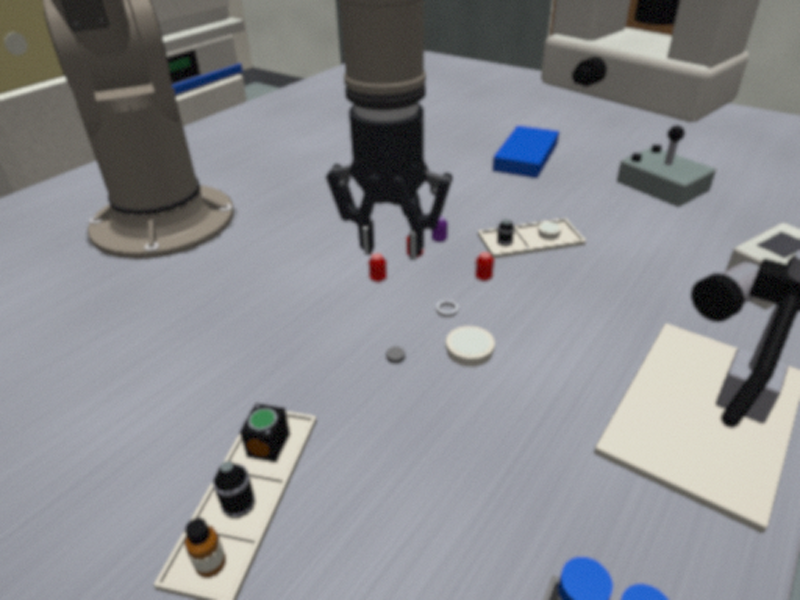

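Both trays are filled correctly. In tray_three the cube (185,340), long objective (325,277) and bottle (435,230) stand upright and centred, at the right heights. The scene view shows tray_two complete, and the large dish and look-alikes unmoved. I'm handing in.

```bash
python3 -c "from station import bot; print(bot.hand_in())"
```

```text
the job is handed in; nothing more can be done
None
```

Both kits are made up and handed in, the two-bay tray first, with everything upright in its bay, the large dish and look-alikes untouched, and about 31 s of the 112 s used.

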